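# Clamp a blank flange in a drill jig with the thumbscrew

### The job

Get the blank flange that lies in the grey drill jig ready for drilling: swing the jig's clamp strap across, over the flange, until it rests against its stop, then turn its knurled thumbscrew clockwise (seen from above) until the pad under it seats firmly on the flange, and stop when the resistance has clearly risen, without overtightening. Let go of the clamp, and leave the flange and the other things on the bench where they lie.

Things in the scene. Friction and masses are not known exactly. Their poses are not given: they have to be found in the camera images.
- jig: Drill jig fixed to the bench, place and yaw vary: grey base plate 170 x 275 x 16 mm, on it a round rest with the flange between four pins 34 mm high. Origin: on the bench, straight below the thumbscrew's axis when the strap is closed; the plate spans x -85..85, y -127..147 mm, z up. In this frame the flange's centre is near (0, 58) mm and the stop pin, 10 mm thick, top at z 66, at (17, -55) mm.
- pivot (a point): The strap's vertical pivot axis, at the height of the strap's middle (64 mm above the bench); at (0, -85) mm in the jig's frame. The round nut on it is 17 mm thick (washer 26 mm), its top 82 mm above the bench.
- strap (a joint): Steel clamp strap, a flat bar 24 mm wide swinging level about the pivot, underside 58, top 70 mm above the bench. Value in rad: 0 = closed, far side against the stop, pointing along the jig's +y; grows as it opens anticlockwise from above: at value a it points along (-sin a, cos a) in the jig's frame. Starts at 0.7 to 1.3, on the robot's side. Swings stiffly (2 to 3 N) and stays where left.
- strap_end (a point): Centre of the strap's rounded free end (29 mm wide), on its top face, on the thumbscrew's axis, 85 mm from the pivot. It does not turn or sink with the screw.
- screw: Right-hand thumbscrew through the strap's end, axis vertical, with a sprung brass pad 18 mm wide below. Origin on its axis, 35 mm below the point knob. Clockwise from above it sinks 10 mm a turn (1.6 mm per rad), running freely at 0.03 N m. The pad starts a few mm clear of the flange; the turn needed differs each time, about 2 to 4.5 rad (several grasps), to be found by feel.
- knob (a point): Middle of the thumbscrew's dark knurled head, 32 mm in diameter, 25 mm tall; its underside starts about 10 mm above the strap and ends about 3 mm above it. Once the pad touches, clamping force rises some 30 N per rad and the torque to turn it some 0.004 N m per N, felt only while it turns or creeps. Seated from 15 N, overtightened above 70 N: about 40 N (0.16 N m above free running) is right. It does not spring back.
- flange: Blank flange, the round disc 140 mm in diameter and 21 mm thick lying loose on the jig's rest (its top 41 to 43 mm above the bench), with an upright stud 12 mm thick in its middle, up to 98 mm above the bench and 58 mm from the closed thumbscrew's axis. Origin: centre of its underside. To be clamped, not moved.
- bolt_1: Bystander: hex bolt 71 mm long lying on the bench beside the jig on the robot's side. Origin: centre of its underside.
- hex_key_10: Bystander: hex key 115 mm long lying beyond the jig. Origin: centre of its underside.
- paste_tin: Bystander: round tin 63 mm wide, 31 mm high, beyond the jig. Origin: centre of its underside.
- spanner_17: Bystander: combination spanner 212 mm long lying on the right of the jig. Origin: centre of its underside.
Not all that is in view belongs to the job. What is meant by the flange is not orange, and is the larger of those in its own colour.

How it is judged:
By the outcome, as a careful person would: the job done as asked, in the order asked, and still so for the second after the job is handed in, with the robot touching nothing.
It also fails if it takes over 72 s, if anything falls off the work surface, if the arm or the gripper's body presses on something with over 40 N, if the wrist force passes 120 N, or if a joint passes its speed limit or range.

### The arm

A 6-joint arm with a two-finger parallel gripper is mounted at the origin on a cart in front of the work surface, level with it; the furniture and walls round the work are solid. World frame = base frame: x ahead of the robot, y to its left, z up, the work surface at z = 0. Lengths are in mm, angles in rad, forces in N, time in s.
With the tool pointing down it reaches from about 275 to 750 mm from the base axis. Payload 10.2 kg.
Tool frame: the origin (TCP) lies at the very end of the fingers, on their centre line; the grasp point (between the pads) lies ctrl.grip_depth behind it (ctrl.grip_depth is the distance from the TCP to the grasp point, in mm); x points along the fingers, z is the direction in which the jaws open and shut, and the axes are right-handed (so a half turn about x gives the same grasp; the last joint's range is limited). The gripper opens to 88 mm and grips with 3 to 60 N. Pads are 18 mm wide; open, the fingers measure 123 mm over their backs; the gripper's body (75 mm by 187 mm) begins 45 mm behind the grasp point.
Start: joints at [-1.57, 0.313, 1.498, -0, 1.331, -0.223], TCP at [116.503, -511.916, 238.72] pointing down, gripper open.
Joint ranges: [-2.94, 2.94], [-0.97, 2.17], [0.19, 2.56], [-1.23, 4.37], [0.02, 3.11], [-2.88, 2.88]. Speed limits (rad/s): [2.39, 2.39, 3.01, 3.14, 3.14, 3.14].

### API

Orientations are given as a 3x3 rotation matrix whose columns are the frame's x, y, z axes.
In Python, from rig import ctrl gives the robot as it stands. The module is installed in compiled form; this text tells all that it offers.
- The arm moves only by the tool arm_command, never from a script. Its argument "increments" is a list that holds one entry, the list of rows, each a list of 5 numbers: the closure in counts, from 0 (fully open) to 255 (shut), then the shift along the tool's x, y, z in mm, then the turn about the tool's x in rad. A call has 1 to 8 rows; each row is the pose to reach, as a shift and turn from the pose commanded when the call began, along the tool's axes at that moment; what a row does not reach only later rows make up. A row lasts 1/12 s, in which the tool goes at most 41.7 mm and 7.16 degrees, less where a joint would pass 70% of its speed; a pose out of reach is approached as far as the arm can. A call with a gripper value outside its range is refused whole. The fingers move at their own pace and stop on an object; "squeeze" is the grip in N (left out, the last holds). Time passes only in rows, so rows that repeat a pose let the fingers close. It gives the time, the measured TCP pose, the force and the opening at its end, in the units of the state.
- ctrl.sense(): the state, without advancing time (a new reading comes with each control period).
- ctrl.read_camera(name): name is "scene" or "top" or "wrist"; returns the picture (420x560x3 uint8, red, green, blue); there is no depth.
- ctrl.get_calibration(name): a dict with "fx", "fy", "cx", "cy" (pixels), "rvec" (rotation vector, rad) and "tvec" (3), from world to camera coordinates, as OpenCV has them. Camera axes: x right, y down, z forward; pixel columns grow to the right and rows downward; lengths in mm; the calibration is good to about 2 mm. The wrist camera is an equidistant fisheye: a pixel r from the principal point sees the ray r / f radians off the axis. A picture is of the moment at which its call begins: read the wrist's pose just before it. get_calibration takes no time and is no camera call; for the wrist camera it gives the pose at the moment of the call.
- ctrl.close_job(): hands the job in, once; it reports no verdict.
The state is a dict: "clock": time; "joints": joint angles; "joint_velocities": joint speeds; "joint_efforts": joint torques, N m; "position": TCP position; "tool_rot": TCP orientation; "ft_force": force on the tool from outside, world axes, zero at the start; "torque": the same for the moment, N m; "gripper_width": finger opening in mm.
Only numpy, scipy, OpenCV 4.12 (cv2) and the standard library are available. Lean on these libraries where they do the work, as an engineer would, in place of code of your own. Each camera call takes 0.05 s, during which the arm holds its last target. There are 200 camera calls.

## Working session

There is one attempt and no reset: what is moved stays moved. The work goes in short steps, Python scripts to look and compute and a tool call to move; the robot and the scene stay as the last step left them, time stands still between calls to the robot, and variables do not carry over. Pictures are saved under pics/ and viewed, about 8 in all and at most 12, crops included, and the job is handed in when it is done.

Besides the shell and the picture viewer there is one more tool, called after "Emit:" as name([rows], argument=value, ...), one row to a line, values as JSON. arm_command: Moves the arm, as the interface text tells. Its arguments: {"type":"object","properties":{"increments":{"type":"array","items":{"type":"array","items":{"type":"array","items":{"type":"number"}}}},"squeeze":{"type":"number"}},"required":["increments"]}

```bash
mkdir -p pics
cat > h.py <<'E'
import numpy as np, cv2
from rig import ctrl
def cal(n):
    c=ctrl.get_calibration(n); R=cv2.Rodrigues(np.array(c['rvec'],float))[0]; return c,R,np.array(c['tvec'],float).ravel()
def ray(n,u,v,z,k=None):
    c,R,t=k or cal(n); x=(u-c['cx'])/c['fx']; y=(v-c['cy'])/c['fy']
    if n=='wrist':
        r=np.hypot(x,y); s=np.sin(r)/r if r>1e-9 else 1; d=np.array([x*s,y*s,np.cos(r)])
    else: d=np.array([x,y,1.])
    o=-R.T@t; d=R.T@d; return o+d*(z-o[2])/d[2]
def proj(n,P,k=None):
    c,R,t=k or cal(n); p=R@np.array(P,float)+t
    if n=='wrist':
        h=np.hypot(p[0],p[1]); a=np.arctan2(h,p[2]); return c['cx']+c['fx']*a*p[0]/h, c['cy']+c['fy']*a*p[1]/h
    return c['cx']+c['fx']*p[0]/p[2], c['cy']+c['fy']*p[1]/p[2]
def snap(n,f,crop=None,s=1):
    im=ctrl.read_camera(n)[:,:,::-1]
    if crop: a,b,c,d=crop; im=im[b:d,a:c]
    cv2.imwrite('pics/'+f,cv2.resize(im,None,fx=s,fy=s,interpolation=cv2.INTER_CUBIC))
E
python3 - <<'E'
from h import *
s=ctrl.sense(); print(s, ctrl.grip_depth)
snap('top','a.png',s=1.4); snap('scene','b.png',s=1.4)
c,R,t=cal('top'); print(-R.T@t,c)
E
```

```text
{'clock': 0.0, 'joints': array([-1.57041017e+00,  3.13420934e-01,  1.49844458e+00,  1.48452358e-05,
        1.33096797e+00, -2.23396434e-01]), 'joint_velocities': array([-0.00048887,  0.00064227,  0.00198346, -0.00012042, -0.00177373,
       -0.00047204]), 'joint_efforts': array([ 1.42105553e-03, -4.02208114e+01, -2.52265495e+01,  6.95548626e-02,
        3.52384395e-02, -6.65960420e-05]), 'position': array([ 116.50116643, -511.66150849,  238.17311154]), 'tool_rot': array([[ 1.39411856e-05,  9.75065778e-01,  2.21916039e-01],
       [ 1.24083790e-03,  2.21915851e-01, -9.75065031e-01],
       [-9.99999230e-01,  2.88955394e-04, -1.20680480e-03]]), 'ft_force': array([ 0.73387575, -0.0960292 , -0.8948847 ]), 'torque': array([-0.01346099,  0.01375966,  0.01727763]), 'gripper_width': 88.25067126734702} 18.700000000000003
[ 428.55421818 -252.93641862 1050.30749212] {'fx': 482.724312832746, 'fy': 482.724312832746, 'cx': 280.6361203722608, 'cy': 204.42451749003666, 'rvec': array([ 2.15083649, -2.11473012,  0.22478486]), 'tvec': array([-284.10757296,  612.07522441,  946.27067187])}
```

View pics/a.png

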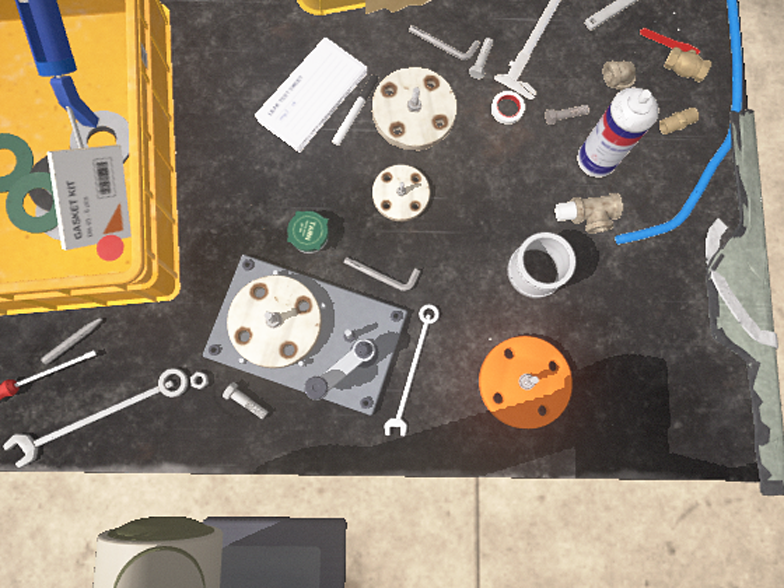

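View pics/b.png

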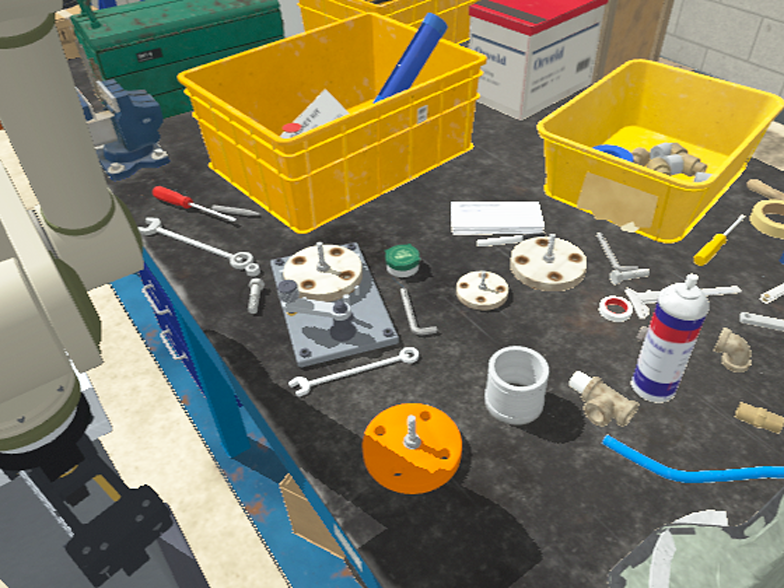

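The top view shows the jig with plate corners at about (243,255), (408,308), (372,412) and (204,357). The pivot nut is at (365,350), the knob at (317,388) and the flange stud base near (275,320), all in 1.4x pixels. The strap is open toward the robot.

Run:
```python
from h import *
k=cal('top')
g=lambda u,v,z: ray('top',u/1.4,v/1.4,z,k)
C=[g(*p,16)[:2] for p in [(243,255),(408,308),(372,412),(204,357)]]
print(np.round(C,1)); print('centre',np.mean(C,0))
# y axis: from pivot side (408,308),(372,412) to flange side
d=((C[0]-C[1])+(C[3]-C[2])); y=d/np.linalg.norm(d); yaw=np.arctan2(-y[0],y[1])
X=np.array([y[1],-y[0]]); O=np.mean(C,0)-10*y; print('yaw',yaw,'O',O)
piv=g(365,350,82)[:2]; kn=g(317,388,105)[:2]
print('piv',piv,O-85*y,'knob',kn,'r',np.linalg.norm(kn-piv),'stop',O+17*X-55*y,'flange',O+58*y)
r=kn-piv; print('strap a',np.arctan2(r@-X,r@y))
```

```text
[[ 670.5  -39.5]
 [ 591.4 -298.6]
 [ 432.2 -246.1]
 [ 510.5   10.5]]
centre [ 551.14518296 -143.42321484]
yaw -0.29624689654248326 O [ 548.22585639 -152.9876036 ]
piv [ 519.05975569 -234.6949291 ] [ 523.41158054 -234.28490807] knob [ 463.3301078  -170.07454798] r 85.33221729866358 stop [ 548.42902115 -210.55459695] flange [565.1579505  -97.51414878]
strap a 1.007905047300189
```

Emit:
arm_command([
  [[100,10,207,-128,0],[100,20,414,-256,0],[100,40,414,-256,0],[100,40,414,-256,0],[100,40,414,-256,0],[100,40,414,-256,0],[100,40,414,-256,0],[100,40,414,-256,0]],
])

```text
clock: 0.77
position: [354.2, -277.0, 212.5]
tool_rot: [[-0.0, 0.975, 0.222], [0.0, 0.222, -0.975], [-1.0, -0.0, -0.0]]
ft_force: [0.1, -0.8, -0.5]
gripper_width: 53.7
```

```bash
cat >> h.py <<'E'
def st():
    s=ctrl.sense(); R=s['tool_rot']
    print('t %.2f pos %s zdir %.3f F %s T %s w %.1f j %s'%(s['clock'],np.round(s['position'],1),np.arctan2(R[1,2],R[0,2]),np.round(s['ft_force'],1),np.round(s['torque'],3),s['gripper_width'],np.round(s['joints'],2)))
    return s
def delta(P):
    s=st(); print('delta tool',np.round(s['tool_rot'].T@(np.array(P)-s['position']),1))
E
python3 -c "
from h import *
delta([463,-170,200])"
```

```text
t 0.77 pos [ 354.2 -277.   212.5] zdir -1.347 F [ 0.1 -0.8 -0.5] T [0.004 0.005 0.001] w 53.7 j [-0.93  0.17  1.75 -0.    1.22  0.42]
delta tool [ 12.5 129.8 -80.2]
```

Emit:
arm_command([
  [[100,12,130,-80,-0.12],[100,12,130,-80,-0.24],[100,12,130,-80,-0.36],[100,12,130,-80,-0.48],[100,12,130,-80,-0.6],[100,12,130,-80,-0.72],[100,12,130,-80,-0.84],[100,12,130,-80,-0.96]],
])

```text
clock: 1.43
position: [462.2, -171.6, 200.4]
tool_rot: [[-0.001, 0.371, 0.928], [0.0, 0.928, -0.371], [-1.0, 0.0, -0.001]]
ft_force: [0.1, 0.2, 0.5]
gripper_width: 53.6
```

Emit:
arm_command([
  [[100,0,0,0,-0.12],[100,0,0,0,-0.24],[100,0,0,0,-0.36],[100,0,0,0,-0.48],[100,0,0,0,-0.6],[100,0,0,0,-0.72],[100,0,0,0,-0.84],[100,0,0,0,-0.96]],
])

```text
clock: 2.1
position: [462.1, -171.9, 200.4]
tool_rot: [[-0.001, -0.547, 0.837], [0.0, 0.837, 0.547], [-1.0, 0.001, -0.0]]
ft_force: [0.2, 0.3, -0.2]
gripper_width: 53.5
```

Emit:
arm_command([
  [[100,0,0,0,-0.12],[100,0,0,0,-0.24],[100,0,0,0,-0.36],[100,0,0,0,-0.48],[100,0,0,0,-0.6],[100,0,0,0,-0.72],[100,0,0,0,-0.84],[100,0,0,0,-0.96]],
])

```text
clock: 2.77
position: [462.1, -171.9, 200.4]
tool_rot: [[-0.001, -0.999, 0.032], [0.0, 0.032, 0.999], [-1.0, 0.001, 0.0]]
ft_force: [-0.6, -0.5, -0.0]
gripper_width: 53.7
```

Emit:
arm_command([
  [[100,0,0,0,-0.12],[100,0,0,0,-0.24],[100,0,0,0,-0.36],[100,0,0,0,-0.48],[100,0,0,0,-0.48],[100,0,0,0,-0.48]],
])

```text
clock: 3.27
position: [462.2, -171.9, 200.5]
tool_rot: [[-0.0, -0.905, -0.425], [0.0, -0.425, 0.905], [-1.0, 0.0, 0.0]]
ft_force: [-0.1, 0.4, -0.0]
gripper_width: 53.6
```

```bash
python3 -c "
from h import *
delta([463,-170,200])
k=cal('wrist'); np.save('k.npy',np.r_[k[0]['rvec'],k[0]['tvec']]); snap('wrist','c.png',s=1.4)
for P in [(463,-170,105),(521,-234.5,82)]: print(np.array(proj('wrist',P,k))*1.4)
"
```

```text
t 3.27 pos [ 462.2 -171.9  200.5] zdir 2.009 F [-0.1  0.4 -0. ] T [ 0.093 -0.171 -0.033] w 53.6 j [-0.59  0.28  1.65  0.    1.22 -2.6 ]
delta tool [ 0.5 -1.5  1.3]
[392.36542721 300.51273324]
[261.91192744 326.94883272]
```

View pics/c.png

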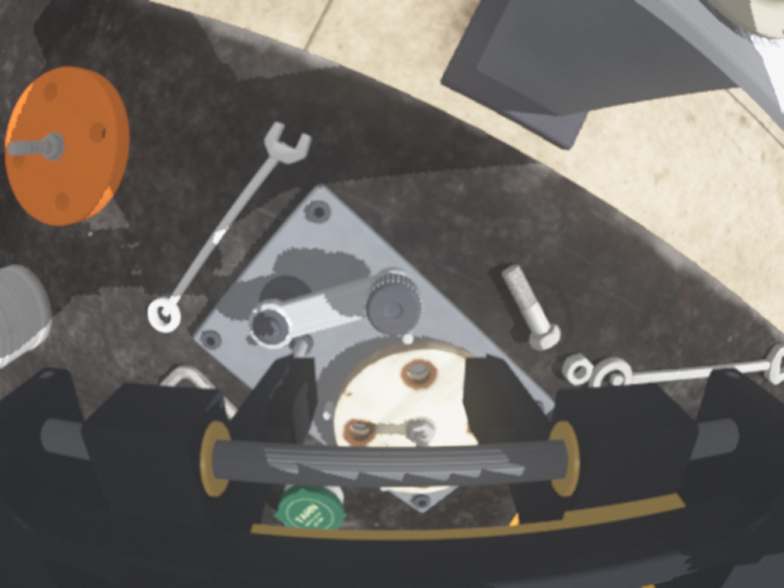

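The wrist view shows the knob top centre at about (393,308) and the nut top at (268,325), within a few mm of the predictions. The stop pin is at (302,345).

```bash
python3 -c "
from h import *
k=cal('wrist')
kn=ray('wrist',393/1.4,308/1.4,105,k); pv=ray('wrist',268/1.4,325/1.4,82,k); print(kn,pv,np.linalg.norm((kn-pv)[:2]))
delta([*kn[:2],75])
"
```

```text
[ 466.86876823 -167.81900198  105.        ] [ 518.00521125 -231.31286707   82.        ] 81.52549728717719
t 3.32 pos [ 462.2 -171.9  200.5] zdir 2.009 F [ 0.6 -0.3  0.6] T [ 0.038 -0.106 -0.002] w 53.4 j [-0.59  0.28  1.65  0.    1.22 -2.6 ]
delta tool [125.5  -6.    1.7]
```

Emit:
arm_command([
  [[100,35,-4,1.5,0],[100,70,-4,1.5,0],[100,95,-4,1.5,0],[100,110,-4,1.5,0],[100,118,-4,1.5,0],[100,125,-4,1.5,0],[100,125,-4,1.5,0]],
])

```text
clock: 3.9
position: [465.1, -168.8, 75.2]
tool_rot: [[-0.001, -0.904, -0.427], [0.001, -0.427, 0.904], [-1.0, 0.0, 0.001]]
ft_force: [-0.1, 0.3, -1.0]
gripper_width: 53.5
```

```bash
python3 -c "
from h import *
st()
k=cal('wrist'); snap('wrist','d.png',(180,130,420,310),3)
for P in [(465,-169,105),(520,-233,82)]: print((np.array(proj('wrist',P,k))-[180,130])*3)
"
```

```text
t 3.90 pos [ 465.1 -168.8   75.2] zdir 2.012 F [-0.1  0.3 -1. ] T [ 0.169 -0.163 -0.031] w 53.5 j [-0.59  0.45  1.78  0.    0.91 -2.6 ]
[296.4182633 515.6020705]
[-146.98320261  530.94010623]
```

View pics/d.png

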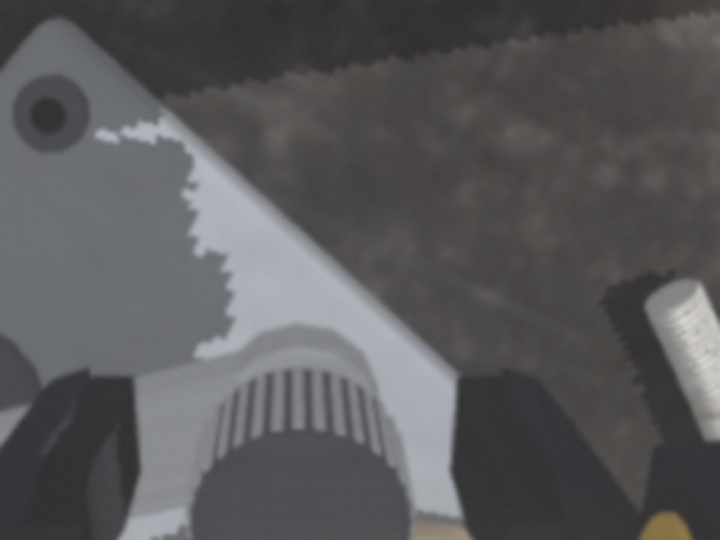

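The knob sits centred between the fingers: its top spans columns 192–412, centre about 302. I'll grip it lightly and plan the arc.

Emit:
arm_command([
  [[200,0,0,0,0],[200,0,0,0,0],[200,0,0,0,0],[200,0,0,0,0],[200,0,0,0,0]],
], squeeze=12)

```text
clock: 4.37
position: [465.0, -168.4, 76.3]
tool_rot: [[-0.001, -0.904, -0.428], [0.001, -0.428, 0.904], [-1.0, 0.0, 0.001]]
ft_force: [-3.6, 3.8, 6.6]
gripper_width: 31.8
```

```bash
cat >> h.py <<'E'
def arc(piv,ths):
    s=st(); R=s['tool_rot']; p=s['position']; r=p[:2]-np.array(piv); print('a-world',np.arctan2(r[1],r[0]),'r',np.hypot(*r))
    for th in ths:
        c,n=np.cos(-th),np.sin(-th); q=np.array(piv)+np.array([[c,-n],[n,c]])@r
        d=R.T@np.r_[q-p[:2],0]; print(np.round([*d[1:],th],2).tolist(),np.round(q,1))
E
python3 -c "
from h import *
arc((520,-233),np.arange(1,9)*.055)"
```

```text
t 4.37 pos [ 465.  -168.4   76.3] zdir 2.013 F [-3.6  3.8  6.6] T [0.623 0.366 0.067] w 31.8 j [-0.59  0.45  1.78  0.    0.92 -2.6 ]
a-world 2.2763925737445625 r 84.82505109057263
[-4.54, 1.09, 0.06] [ 468.6 -165.5]
[-9.12, 1.93, 0.11] [ 472.4 -162.8]
[-13.75, 2.51, 0.16] [ 476.3 -160.3]
[-18.41, 2.85, 0.22] [ 480.4 -158. ]
[-23.07, 2.92, 0.28] [ 484.6 -155.9]
[-27.73, 2.74, 0.33] [ 488.9 -154.1]
[-32.37, 2.3, 0.38] [ 493.3 -152.5]
[-36.99, 1.61, 0.44] [ 497.7 -151.1]
```

Emit:
arm_command([
  [[200,-1,-4.5,1.1,0.055],[200,-1,-9.1,1.9,0.11],[200,-1,-13.7,2.5,0.165],[200,-1,-18.4,2.8,0.22],[200,-1,-23,2.9,0.275],[200,-1,-27.7,2.7,0.33],[200,-1,-32.3,2.3,0.385],[200,-1,-37,1.6,0.44]],
])

```text
clock: 5.03
position: [497.0, -150.0, 76.4]
tool_rot: [[-0.003, -1.0, 0.001], [0.003, 0.001, 1.0], [-1.0, 0.003, 0.003]]
ft_force: [-4.1, 7.9, 2.4]
gripper_width: 30.9
```

```bash
python3 -c "
from h import *
arc((520,-233),np.arange(1,9)*.05)"
```

```text
t 5.03 pos [ 497.  -150.    76.4] zdir 1.570 F [-4.1  7.9  2.4] T [ 1.212  0.498 -0.035] w 30.9 j [-0.52  0.49  1.7   0.    0.95 -2.09]
a-world 1.8409309397904818 r 86.0762012558362
[-4.17, 1.05, 0.05] [ 501.2 -149. ]
[-8.4, 1.88, 0.1] [ 505.4 -148.2]
[-12.65, 2.51, 0.15] [ 509.7 -147.5]
[-16.94, 2.92, 0.2] [ 514.  -147.1]
[-21.24, 3.12, 0.25] [ 518.3 -146.9]
[-25.54, 3.1, 0.3] [ 522.6 -147. ]
[-29.84, 2.86, 0.35] [ 526.9 -147.2]
[-34.12, 2.41, 0.4] [ 531.1 -147.6]
```

Emit:
arm_command([
  [[200,0,-4.2,1.5,0.05],[200,0,-8.5,2.7,0.1],[200,0,-12.8,3.6,0.15],[200,0,-17,4.2,0.2],[200,0,-21.3,4.4,0.25],[200,0,-25.6,4.4,0.3],[200,0,-30,4.2,0.35],[200,0,-34.2,3.8,0.4]],
])

```text
clock: 5.7
position: [531.8, -146.5, 76.5]
tool_rot: [[-0.002, -0.921, 0.39], [0.002, 0.39, 0.921], [-1.0, 0.003, 0.002]]
ft_force: [-2.3, 6.2, 0.1]
gripper_width: 31.3
```

```bash
python3 -c "
from h import *
arc((520.5,-232.5),np.arange(1,9)*.03)"
```

```text
t 5.70 pos [ 531.8 -146.5   76.5] zdir 1.171 F [-2.3  6.2  0.1] T [ 0.955  0.081 -0.094] w 31.3 j [-0.48  0.55  1.6   0.    0.99 -1.65]
a-world 1.4398243230613554 r 86.76709167963172
[-2.52, 0.65, 0.03] [ 534.4 -146.9]
[-5.06, 1.23, 0.06] [ 537.  -147.3]
[-7.61, 1.74, 0.09] [ 539.5 -147.8]
[-10.18, 2.16, 0.12] [ 542.  -148.5]
[-12.76, 2.51, 0.15] [ 544.6 -149.1]
[-15.35, 2.78, 0.18] [ 547.  -149.9]
[-17.94, 2.97, 0.21] [ 549.5 -150.7]
[-20.54, 3.09, 0.24] [ 552.  -151.6]
```

Emit:
arm_command([
  [[200,0,-2.5,0.6,0.03],[200,0,-5,1.2,0.06],[200,0,-7.6,1.7,0.09],[200,0,-9,2,0.105],[200,0,-10.2,2.1,0.12],[200,0,-10.2,2.1,0.12]],
])

```text
clock: 6.2
position: [542.3, -148.3, 76.5]
tool_rot: [[-0.001, -0.868, 0.496], [0.003, 0.496, 0.868], [-1.0, 0.002, 0.002]]
ft_force: [0.6, 6.7, -1.6]
gripper_width: 31.2
```

```bash
python3 -c "
from h import *
arc((520.5,-232.5),np.arange(1,9)*.015)"
```

```text
t 6.20 pos [ 542.3 -148.3   76.5] zdir 1.052 F [ 0.6  6.7 -1.6] T [ 1.202 -0.264  0.007] w 31.2 j [-0.48  0.57  1.57  0.    1.   -1.53]
a-world 1.3171652743778908 r 86.94273467316326
[-1.26, 0.33, 0.02] [ 543.6 -148.7]
[-2.53, 0.65, 0.03] [ 544.8 -149. ]
[-3.8, 0.94, 0.04] [ 546.1 -149.4]
[-5.07, 1.21, 0.06] [ 547.3 -149.8]
[-6.35, 1.47, 0.08] [ 548.6 -150.2]
[-7.63, 1.71, 0.09] [ 549.8 -150.6]
[-8.92, 1.92, 0.1] [ 551.  -151.1]
[-10.21, 2.12, 0.12] [ 552.2 -151.6]
```

Emit:
arm_command([
  [[200,0,-1.2,0.3,0.015],[200,0,-2.5,0.6,0.03],[200,0,-3.8,0.9,0.045],[200,0,-5,1.2,0.06],[200,0,-5,1.2,0.06]],
])

```text
clock: 6.62
position: [547.3, -149.7, 76.6]
tool_rot: [[-0.001, -0.837, 0.547], [0.003, 0.547, 0.837], [-1.0, 0.002, 0.002]]
ft_force: [2.0, 7.9, -2.0]
gripper_width: 31.6
```

```bash
python3 -c "
from h import *
arc((520.5,-232.5),np.arange(1,5)*.015)"
```

```text
t 6.62 pos [ 547.3 -149.7   76.6] zdir 0.992 F [ 2.   7.9 -2. ] T [ 1.145 -0.37  -0.053] w 31.6 j [-0.47  0.58  1.55  0.    1.01 -1.47]
a-world 1.257225081225236 r 87.03362489549693
[-1.26, 0.33, 0.02] [ 548.6 -150.1]
[-2.53, 0.65, 0.03] [ 549.8 -150.6]
[-3.8, 0.94, 0.04] [ 551. -151.]
[-5.08, 1.22, 0.06] [ 552.3 -151.5]
```

Emit:
arm_command([
  [[200,0,-1.2,1,0.015],[200,0,-2.5,1.4,0.03],[200,0,-3.8,1.8,0.045],[200,0,-5,2.2,0.06],[200,0,-5,2.2,0.06]],
])

```text
clock: 7.03
position: [550.1, -150.8, 76.3]
tool_rot: [[-0.008, -0.803, 0.596], [0.003, 0.596, 0.803], [-1.0, 0.008, -0.002]]
ft_force: [-14.1, 5.4, 5.9]
gripper_width: 31.5
```

```bash
python3 -c "
from h import *
arc((520.5,-232.5),np.arange(1,5)*.015)
k=cal('wrist'); snap('wrist','e.png',s=1.4)"
```

```text
t 7.03 pos [ 550.1 -150.8   76.3] zdir 0.933 F [-14.1   5.4   5.9] T [0.735 2.138 0.003] w 31.5 j [-0.47  0.59  1.54 -0.    1.02 -1.4 ]
a-world 1.2230770372717228 r 86.93535109824622
[-1.25, 0.36, 0.02] [ 551.3 -151.2]
[-2.51, 0.71, 0.03] [ 552.6 -151.7]
[-3.77, 1.04, 0.04] [ 553.8 -152.2]
[-5.04, 1.34, 0.06] [ 555.  -152.7]
```

View pics/e.png

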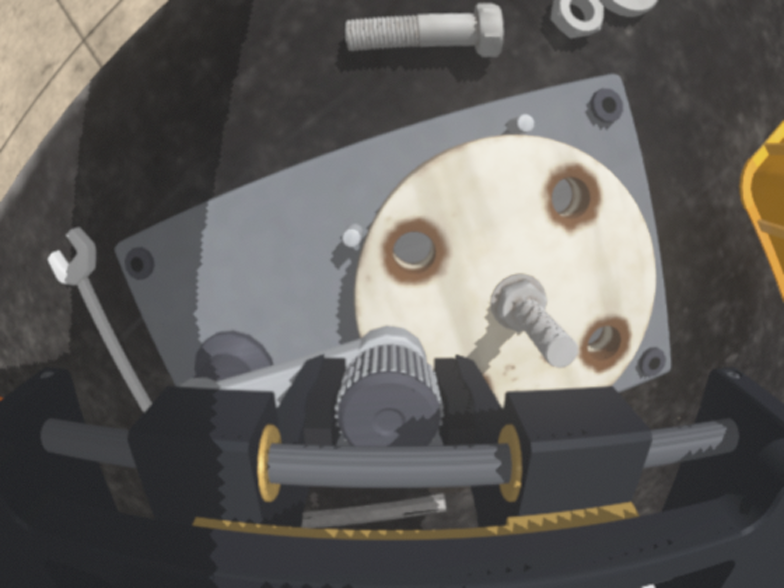

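The picture shows the strap closed, pointing along the jig beside the flange stud at (530,320). The side force of 14 N, with the tool lagging its command by about 2 mm, indicates the stop. I'll release the load, centre on the knob and regrip.

Emit:
arm_command([
  [[130,0,0,0,0],[130,0,2.3,0,0],[130,0,2.3,0,0],[130,0,2.3,0,0]],
])

```text
clock: 7.42
position: [551.0, -150.8, 76.9]
tool_rot: [[0.001, -0.803, 0.595], [-0.0, 0.595, 0.803], [-1.0, -0.001, 0.0]]
ft_force: [-1.1, 0.7, -0.1]
gripper_width: 43.1
```

```bash
python3 -c "
from h import *
st()"
```

```text
t 7.42 pos [ 551.  -150.8   76.9] zdir 0.933 F [-1.1  0.7 -0.1] T [ 0.026 -0.145 -0.008] w 43.1 j [-0.47  0.58  1.54  0.    1.01 -1.41]
```

Emit:
arm_command([
  [[200,0,0,0,0],[200,0,0,0,0],[200,0,0,0,0],[200,0,0,0,0]],
], squeeze=25)

```text
clock: 7.75
position: [550.8, -151.1, 76.9]
tool_rot: [[-0.0, -0.803, 0.596], [-0.001, 0.596, 0.803], [-1.0, -0.0, -0.001]]
ft_force: [-3.7, -3.5, 1.9]
gripper_width: 30.7
```

```bash
python3 -c "
from h import *
st()"
```

```text
t 7.75 pos [ 550.8 -151.1   76.9] zdir 0.933 F [-3.7 -3.5  1.9] T [-0.392  0.263  0.051] w 30.7 j [-0.47  0.58  1.54 -0.    1.02 -1.41]
```

Emit:
arm_command([
  [[200,0.2,0,0,0.1],[200,0.3,0,0,0.2],[200,0.5,0,0,0.3],[200,0.6,0,0,0.4],[200,0.8,0,0,0.5],[200,1,0,0,0.6],[200,1.1,0,0,0.7],[200,1.3,0,0,0.8]],
])

```text
clock: 8.42
position: [549.9, -151.7, 75.5]
tool_rot: [[-0.003, -0.128, 0.992], [-0.001, 0.992, 0.128], [-1.0, -0.001, -0.003]]
ft_force: [-9.3, -6.6, 4.2]
gripper_width: 31.3
```

```bash
python3 -c "
from h import *
st()"
```

```text
t 8.42 pos [ 549.9 -151.7   75.5] zdir 0.128 F [-9.3 -6.6  4.2] T [-1.07   1.389  0.034] w 31.3 j [-0.47  0.59  1.54 -0.    1.01 -0.6 ]
```

Emit:
arm_command([
  [[200,0.2,0,0,0.1],[200,0.3,0,0,0.2],[200,0.5,0,0,0.3],[200,0.6,0,0,0.4],[200,0.8,0,0,0.5],[200,1,0,0,0.6]],
])

```text
clock: 8.92
position: [549.2, -151.5, 74.5]
tool_rot: [[-0.005, 0.454, 0.891], [-0.001, 0.891, -0.454], [-1.0, -0.003, -0.004]]
ft_force: [-12.9, -6.1, 8.3]
gripper_width: 31.0
```

```bash
python3 -c "
from h import *
st()
snap('wrist','f.png',s=1.4)"
```

```text
t 8.92 pos [ 549.2 -151.5   74.5] zdir -0.472 F [-12.9  -6.1   8.3] T [-0.937  2.091  0.082] w 31.0 j [-0.47  0.59  1.55 -0.    1.01 -0.  ]
```

View pics/f.png

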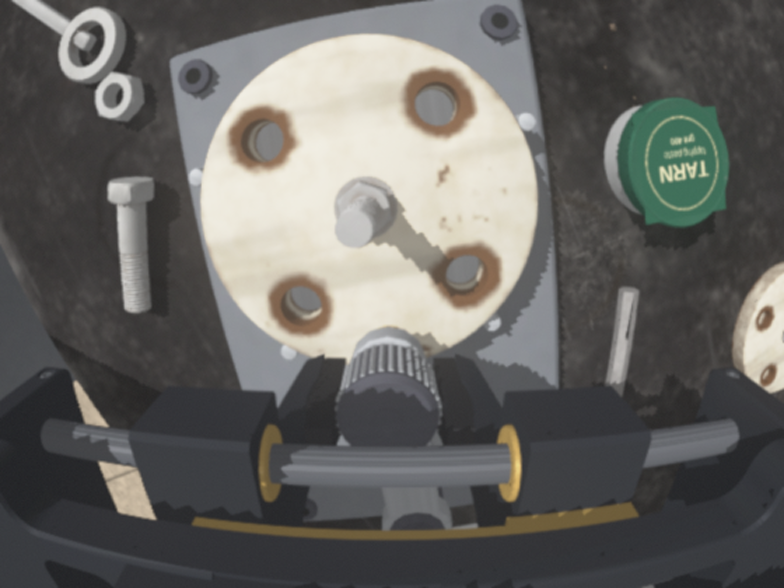

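The grip holds, and the strap lies along the jig axis. I'll shift the tool about 2 mm to relieve the side load and go on in small steps.

Emit:
arm_command([
  [[200,0,-1,-0.7,0],[200,0,-1.8,-1.3,0],[200,0,-1.8,-1.3,0.05],[200,0,-1.8,-1.3,0.1],[200,0,-1.8,-1.3,0.15],[200,0.2,-1.8,-1.3,0.2]],
])

```text
clock: 9.47
position: [548.5, -151.7, 74.3]
tool_rot: [[-0.001, 0.62, 0.784], [0.0, 0.784, -0.62], [-1.0, -0.001, -0.001]]
ft_force: [-5.0, -0.2, 4.6]
gripper_width: 31.0
```

```bash
python3 -c "
from h import *
st()"
```

```text
t 9.47 pos [ 548.5 -151.7   74.3] zdir -0.669 F [-5.  -0.2  4.6] T [-0.17   0.75   0.048] w 31.0 j [-0.48  0.58  1.55 -0.    1.01  0.19]
```

Emit:
arm_command([
  [[200,0.1,0,0,0.05],[200,0.1,0,0,0.1],[200,0.2,0,0,0.15],[200,0.3,0,0,0.2]],
])

```text
clock: 9.8
position: [548.3, -151.5, 73.9]
tool_rot: [[-0.002, 0.764, 0.645], [0.001, 0.645, -0.764], [-1.0, -0.001, -0.002]]
ft_force: [-6.1, 0.3, 4.3]
gripper_width: 31.1
```

```bash
python3 -c "
from h import *
st()"
```

```text
t 9.80 pos [ 548.3 -151.5   73.9] zdir -0.869 F [-6.1  0.3  4.3] T [-0.049  0.94   0.016] w 31.1 j [-0.48  0.58  1.55 -0.    1.01  0.39]
```

Emit:
arm_command([
  [[200,0.1,0,0,0.06],[200,0.2,0,0,0.12],[200,0.3,0,0,0.18],[200,0.4,0,0,0.24]],
])

```text
clock: 10.13
position: [548.1, -151.2, 73.5]
tool_rot: [[-0.002, 0.896, 0.445], [0.001, 0.445, -0.896], [-1.0, -0.002, -0.002]]
ft_force: [-7.4, 2.2, 6.2]
gripper_width: 31.3
```

```bash
python3 -c "
from h import *
st()"
```

```text
t 10.13 pos [ 548.1 -151.2   73.5] zdir -1.110 F [-7.4  2.2  6.2] T [0.223 1.102 0.03 ] w 31.3 j [-0.48  0.59  1.55 -0.    1.01  0.63]
```

Emit:
arm_command([
  [[200,0.1,0,0,0.06],[200,0.2,0,0,0.12],[200,0.3,0,0,0.18],[200,0.4,0,0,0.24]],
])

```text
clock: 10.47
position: [547.9, -150.9, 73.3]
tool_rot: [[-0.003, 0.976, 0.219], [0.002, 0.219, -0.976], [-1.0, -0.002, -0.002]]
ft_force: [-8.5, 2.5, 7.2]
gripper_width: 31.1
```

```bash
python3 -c "
from h import *
st()"
```

```text
t 10.47 pos [ 547.9 -150.9   73.3] zdir -1.350 F [-8.5  2.5  7.2] T [0.487 1.276 0.066] w 31.1 j [-0.47  0.59  1.55  0.    1.01  0.87]
```

Emit:
arm_command([
  [[200,0.1,0,0,0.06],[200,0.2,0,0,0.12],[200,0.3,0,0,0.18],[200,0.4,0,0,0.24]],
])

```text
clock: 10.8
position: [547.9, -150.6, 72.9]
tool_rot: [[-0.003, 1.0, -0.019], [0.002, -0.019, -1.0], [-1.0, -0.003, -0.002]]
ft_force: [-9.3, 4.3, 9.8]
gripper_width: 31.1
```

```bash
python3 -c "
from h import *
st()"
```

```text
t 10.80 pos [ 547.9 -150.6   72.9] zdir -1.589 F [-9.3  4.3  9.8] T [0.805 1.366 0.013] w 31.1 j [-0.47  0.59  1.55  0.    1.01  1.11]
```

Emit:
arm_command([
  [[200,-0.4,-1,-0.5,0.06],[200,-0.4,-1,-0.5,0.12],[200,-0.4,-1,-0.5,0.18],[200,-0.4,-1,-0.5,0.24]],
])

```text
clock: 11.13
position: [547.5, -150.2, 72.8]
tool_rot: [[-0.001, 0.967, -0.256], [0.002, -0.256, -0.967], [-1.0, -0.002, -0.002]]
ft_force: [-2.1, 3.7, 1.3]
gripper_width: 30.8
```

```bash
python3 -c "
from h import *
st()"
```

```text
t 11.13 pos [ 547.5 -150.2   72.8] zdir -1.830 F [-2.1  3.7  1.3] T [0.655 0.366 0.097] w 30.8 j [-0.47  0.58  1.55  0.    1.    1.35]
```

Emit:
arm_command([
  [[200,0.1,0,0,0.06],[200,0.2,0,0,0.12],[200,0.3,0,0,0.18],[200,0.3,0,0,0.24]],
])

```text
clock: 11.47
position: [547.7, -149.8, 72.6]
tool_rot: [[-0.001, 0.878, -0.478], [0.002, -0.478, -0.878], [-1.0, -0.002, -0.002]]
ft_force: [-1.1, 6.0, 1.7]
gripper_width: 30.8
```

```bash
python3 -c "
from h import *
st()"
```

```text
t 11.47 pos [ 547.7 -149.8   72.6] zdir -2.069 F [-1.1  6.   1.7] T [1.    0.264 0.144] w 30.8 j [-0.47  0.58  1.55  0.    1.    1.59]
```

Emit:
arm_command([
  [[200,0.1,0,0,0.06],[200,0.2,0,0,0.12],[200,0.3,0,0,0.18],[200,0.3,0,0,0.24]],
])

```text
clock: 11.8
position: [547.8, -149.6, 72.3]
tool_rot: [[-0.001, 0.739, -0.673], [0.003, -0.673, -0.739], [-1.0, -0.002, -0.002]]
ft_force: [-1.1, 7.4, 1.2]
gripper_width: 30.9
```

```bash
python3 -c "
from h import *
st()
snap('wrist','g.png',s=1.4)"
```

```text
t 11.80 pos [ 547.8 -149.6   72.3] zdir -2.309 F [-1.1  7.4  1.2] T [1.274 0.093 0.169] w 30.9 j [-0.47  0.58  1.55  0.    1.    1.83]
```

View pics/g.png

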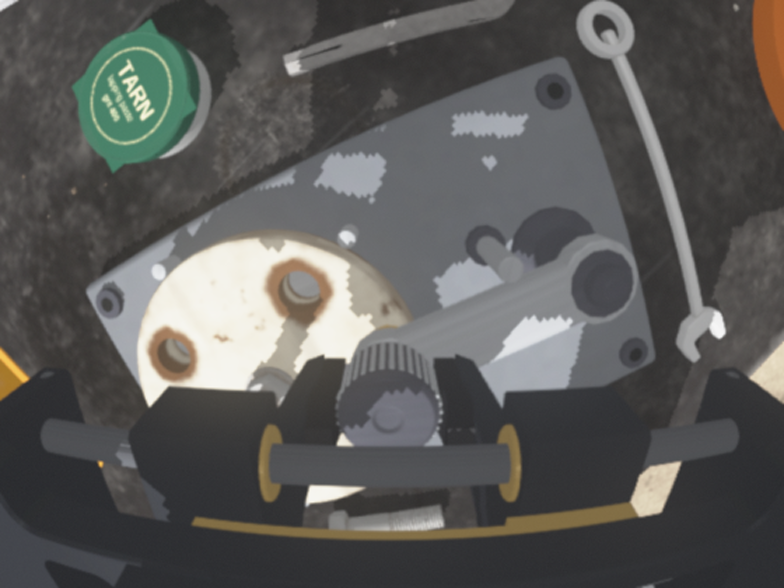

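The strap rests against the stop pin at (510,268). Torque has risen steadily to about 0.17 N m. I'll take one more slow creep to confirm.

Emit:
arm_command([
  [[200,0,0,0,0.03],[200,0.1,0,0,0.06]],
])

```text
clock: 12.02
position: [547.9, -149.5, 72.3]
tool_rot: [[-0.0, 0.699, -0.715], [0.003, -0.715, -0.699], [-1.0, -0.002, -0.002]]
ft_force: [0.1, 8.4, 3.1]
gripper_width: 30.9
```

```bash
python3 -c "
from h import *
st()"
```

```text
t 12.02 pos [ 547.9 -149.5   72.3] zdir -2.368 F [0.1 8.4 3.1] T [1.349 0.04  0.128] w 30.9 j [-0.47  0.59  1.55  0.    1.    1.89]
```

Emit:
arm_command([
  [[200,0,0,0,0.03],[200,0.1,0,0,0.06]],
])

```text
clock: 12.18
position: [548.0, -149.4, 72.2]
tool_rot: [[-0.0, 0.655, -0.756], [0.003, -0.756, -0.655], [-1.0, -0.002, -0.002]]
ft_force: [-0.3, 7.3, 3.0]
gripper_width: 30.8
```

```bash
python3 -c "
from h import *
st()"
```

```text
t 12.18 pos [ 548.  -149.4   72.2] zdir -2.428 F [-0.3  7.3  3. ] T [ 1.342 -0.008  0.193] w 30.8 j [-0.47  0.59  1.55  0.    1.    1.95]
```

Torque averages about 0.17–0.19 N m, roughly 35–40 N of clamp force. I'll stop, release and retreat straight up.

Emit:
arm_command([
  [[110,0,0,0,0],[110,0,0,0,0],[110,0,0,0,0],[110,0,0,0,0],[110,-10,0,0,0],[110,-30,0,0,0],[110,-60,0,0,0],[110,-100,0,0,0]],
])

```text
clock: 12.85
position: [546.9, -150.9, 172.4]
tool_rot: [[-0.004, 0.655, -0.755], [0.002, -0.755, -0.655], [-1.0, -0.004, 0.001]]
ft_force: [0.3, -0.0, -0.4]
gripper_width: 50.1
```

Emit:
arm_command([
  [[110,-30,0,0,0],[110,-60,0,0,0],[110,-100,0,0,0],[110,-100,0,0,0],[110,-100,0,0,0]],
])

```text
clock: 13.27
position: [548.4, -151.5, 274.9]
tool_rot: [[0.004, 0.655, -0.755], [-0.002, -0.755, -0.655], [-1.0, 0.005, -0.002]]
ft_force: [0.5, 0.7, -1.2]
gripper_width: 50.2
```

```bash
python3 -c "
from h import *
st()
k=cal('wrist'); snap('wrist','i.png',s=1.4)"
```

```text
t 13.27 pos [ 548.4 -151.5  274.9] zdir -2.427 F [ 0.5  0.7 -1.2] T [ 0.099  0.01  -0.007] w 50.2 j [-0.48  0.39  1.3   0.    1.45  1.95]
```

View pics/i.png

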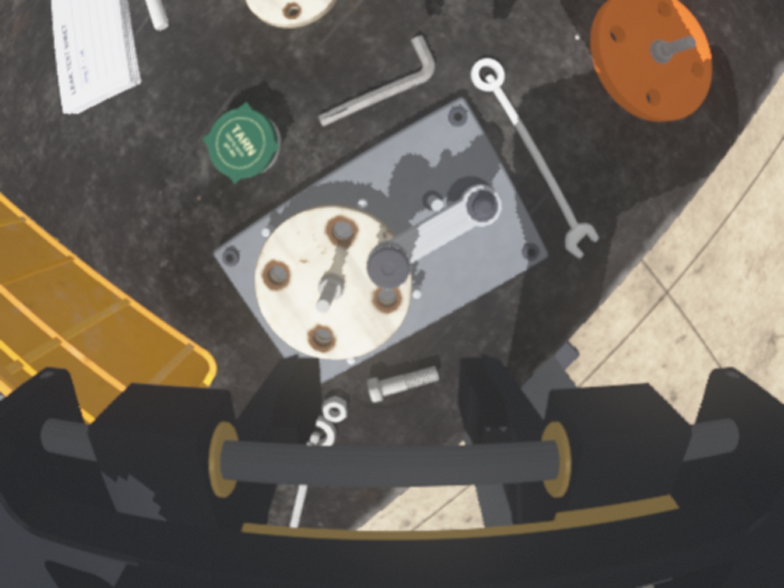

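The strap is closed against the pin at (435,200), with the knob at (390,265) over the flange edge. The flange and the other things look undisturbed, and the gripper is clear.

```bash
python3 -c "
from h import *
st(); ctrl.close_job()"
```

```text
t 13.32 pos [ 547.8 -151.2  272.8] zdir -2.427 F [-0.7 -0.4 -0.3] T [0.103 0.001 0.053] w 50.3 j [-0.48  0.39  1.3   0.    1.45  1.95]
the job is handed in; nothing more can be done
```

The flange is clamped and the job is handed in after about 13 s of robot time; no verdict was reported.

- **Strap:** I gripped the knob lightly and swung the strap until it met the stop. The side force rose to about 14 N, and the later pictures show the strap against the pin.
- **Thumbscrew:** I regripped the knob and turned it about 3.4 rad clockwise in one grasp. The torque ran at about 0.02–0.08 N m at first. It began to rise clearly from about 2.5 rad and ended around 0.13–0.19 N m. That puts the clamping force at an estimated 35–40 N.
- **Release:** I opened the gripper and lifted straight up. The last picture shows the strap closed, and the flange and the other things appear undisturbed. The gripper is clear and its force reading is about zero.

**Uncertainty:** single torque readings scattered by about 0.03 N m. One near the end read 0.128 between 0.169 and 0.193, so the clamping force is good to roughly ±8 N. While turning, the knob's axis was 1–2 mm off the tool's centre line, which gave side forces up to about 14 N; I corrected this twice.

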